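# Press the retaining cap onto the sample carousel's shaft

### The arm

A 6-joint arm with a two-finger parallel gripper is mounted at the origin on the work surface. World frame = base frame: x ahead of the robot, y to its left, z up, the work surface at z = 0. Lengths are in mm, angles in degrees, forces in N, time in s.
With the tool pointing down it reaches from about 250 to 775 mm from the base axis. Payload 4 kg.
Tool frame: the origin (TCP) lies at the very end of the fingers, on their centre line; the grasp point (between the pads) lies 19 mm behind it; z points along the fingers, y is the direction in which the jaws open and shut (so a half turn about z gives the same grasp; the last joint's range is limited). The gripper opens to 85 mm and grips with 20 to 120 N. Pads are 22 mm wide; open, the fingers measure 114 mm over their backs; the gripper's body (76 mm by 85 mm) begins 54 mm behind the grasp point. The pads swing forward as they close: fully open they stand 13 mm farther back than shut.
Start: joints at [63.421, 4.996, 78.535, -0, 96.463, -5.907], TCP at [194.172, 514.602, 231.341] pointing down, gripper open.
Joint ranges: [-177.83, 177.83], [-43.37, 116.18], [15.69, 146.23], [-61.86, 241.86], [9.47, 152.12], [-147.06, 147.06]. Speed limits (degrees/s): [159.86, 159.86, 180, 180, 180, 180].

### API

Orientations are given as a 3x3 rotation matrix whose columns are the frame's x, y, z axes.
In Python, from cell import get_state, grab_frame, close_job gives the robot as it stands.
- The arm moves only by the tool apply_moves, never from a script. Its argument "targets" is a list that holds one entry, the list of rows, each a list of 7 numbers: the shift along the tool's x, y, z in cm, then the turn, a rotation vector about the tool's x, y, z in rad, then the opening, from -1 (shut) to 1 (fully open), so that 0 is half open. A call has 1 to 5 rows; each row is the pose to reach, as a shift and turn from the pose commanded when the call began, along the tool's axes at that moment; what a row does not reach only later rows make up. A row lasts 1/8 s, in which the tool goes at most 62.5 mm and 10.7 degrees, less where a joint would pass 70% of its speed; a pose out of reach is approached as far as the arm can. A call with a gripper value outside its range is refused whole. The fingers move at their own pace and stop on an object; "newtons" is the grip in N (left out, the last holds). Time passes only in rows, so rows that repeat a pose let the fingers close. It gives the time, the measured TCP pose, the force and the opening at its end, in the units of the state.
- get_state(): the state, without advancing time (a new reading comes with each control period).
- grab_frame(name): name is "scene" or "top" or "wrist"; returns a dict with "img" (480x640x3 uint8, red, green, blue), "intrinsics" (3x3 intrinsics, pixels), "origin" and "rotation" of the camera in the world. Camera axes: x right, y down, z forward; pixel columns grow to the right and rows downward; lengths in mm; the calibration is good to about 2 mm. The wrist camera is an equidistant fisheye: a pixel r from the principal point sees the ray r / f radians off the axis. A picture is of the moment at which its call begins. There is no depth.
- close_job(): hands the job in, once; it reports no verdict.
The state is a dict: "time_s": time; "joints": joint angles; "joint_velocities": joint speeds; "joint_torque": joint torques, N m; "position": TCP position; "eef_rot": TCP orientation; "wrist_force": force on the tool from outside, world axes, zero at the start; "ft_torque": the same for the moment, N m; "width": finger opening in mm.
Only numpy, scipy, OpenCV 4.12 (cv2) and the standard library are available. Lean on these libraries where they do the work, as an engineer would, in place of code of your own. Each camera call takes 0.05 s, during which the arm holds its last target. There are 200 camera calls.

### The job

Fit the push-on steel retaining cap to the sample carousel: pick the cap up from the bench, set it brim down over the end of the upright shaft, and press it straight down until its teeth bite and it holds the disc pushed right down on its spring, then let go. Feel for the disc coming up against its stop and press gently, staying under 25 N, for the disc is brittle; leave the two jars and the beaker where they stand.

Things in the scene. Friction and masses are not known exactly. Their poses are not given: they have to be found in the camera images.
- carousel: Sample carousel, fixed to the bench: white housing 170 x 170 x 40 mm under a round grey disc of 170 mm diameter with short vials standing in it, and a plain steel shaft upright through the middle. Origin on the bench under the shaft's axis, z up. The vials' tops reach at most 81 mm above the bench and stand 56 to 76 mm from the shaft's axis; nearer there is only the disc's flat-faced hub, 51 mm in diameter.
- shaft_top (a point): Top of the plain steel shaft: 10 mm diameter, domed (hemispherical) end, fixed and upright. The point is the very top, on the axis, 92 mm above the bench. The hub's face at rest lies 18 to 26 mm below it: the height differs from unit to unit, so the stop must be felt.
- disc (a joint): How far the disc has sunk down the shaft from its rest height, in m: 0 free, 0.003 at its hard stop. A spring washer beneath lifts it with about 1 N at the top, rising 0.7 N per mm to about 3 N at the stop.
- cap_mid (a point): Push-on retaining cap, loose, about 30 g, plain steel: round hollow crown, 26 mm diameter, closed flat top, on a brim 42 mm in diameter and 3 mm thick; 34 mm high in all. It lies brim (open side) down on the bench. The point is its centre, on its axis, 17 mm above its underside; z is its axis, towards the closed top. The brim's hole is 13 mm wide; six sprung teeth inside lean up and inward.
- cap_brim (a point): Centre of the cap's underside. Over the shaft the cap slides freely until its teeth meet the domed end, when this point is about 10 mm below the shaft's top. Getting the teeth over the dome takes about 6 to 9 N, then they drag with 2 to 6 N, sticking and slipping. At the disc's stop this point is 21 to 29 mm below the shaft's top, by the unit.
- cap_top (a point): Centre of the cap's closed flat top, 26 mm across, 34 mm above its underside: it may be pushed on with the shut fingers. Bringing the disc to its stop takes about 8 to 10 N in all, after which the push rises with no more headway; more than 25 N of the cap on the disc cracks it. Pulled upward, the teeth grip the shaft.
- amber_mid (a point): Amber glass jar with a black lid, 48 mm diameter, 62 mm high, loose; the point is its centre. Leave it alone.
- white_mid (a point): White jar with a green lid, 52 mm diameter, 55 mm high, loose; the point is its centre. Leave it alone.
- beaker_mid (a point): Small glass beaker, 50 mm diameter, 50 mm high, loose and empty; the point is its centre. Leave it alone.

How it is judged (in metres and radians):
On the way, in this order (a step that is already met when the one before it is completed fails the run):
1. the cap is lifted clear of the bench (height (world z) of cap_mid above 0.045 m), for 0.1 s.
2. the cap sits over the end of the shaft, upright (horizontal distance between cap_mid and shaft_top below 0.0035 m and angle between cap_mid's own z axis and vertical below 0.15 rad and z of cap_mid in the frame of shaft_top below 0.01 m), for 0.1 s.
At the end, for the whole second after the job is handed in: The cap sits upright on the shaft (axis within 2.5 mm, tilt under 0.1 rad), its centre at least 2 mm below the shaft's top, bitten tight so that by itself it holds the disc at least 2.1 mm down of its 3 mm travel, and it is at rest (value of joint disc above 0.0021 m and horizontal distance between cap_mid and shaft_top below 0.0025 m and angle between cap_mid's own z axis and vertical below 0.1 rad and z of cap_mid in the frame of shaft_top below -0.002 m and linear speed of cap below 0.01 m/s); the robot touches nothing.
It fails at once if the cap was pressed onto the disc with more than 25 N (contact force between cap and disc above 25 N).
It fails at once if the amber jar was knocked out of its place (moved more than 30 mm) (distance of amber_mid from where it was at the start of the episode above 0.03 m).
It fails at once if the white jar was knocked out of its place (moved more than 30 mm) (distance of white_mid from where it was at the start of the episode above 0.03 m).
It fails at once if the beaker was knocked out of its place (moved more than 30 mm) (distance of beaker_mid from where it was at the start of the episode above 0.03 m).
It also fails if it takes over 48 s, if anything falls off the work surface, if the arm or the gripper's body presses on something with over 40 N, if the wrist force passes 120 N, or if a joint passes its speed limit or range.

## Working session

There is one attempt and no reset: what is moved stays moved. The work goes in short steps, Python scripts to look and compute and a tool call to move; the robot and the scene stay as the last step left them, time stands still between calls to the robot, and variables do not carry over. Pictures are saved under pics/ and viewed, about 8 in all and at most 12, crops included, and the job is handed in when it is done.

Besides the shell and the picture viewer there is one more tool, called after "Emit:" as name([rows], argument=value, ...), one row to a line, values as JSON. apply_moves: Moves the arm, as the interface text tells. Its arguments: {"type":"object","properties":{"targets":{"type":"array"},"newtons":{"type":"number"}},"required":["targets"]}

```bash
ls; mkdir -p pics
python3 - <<'E'
from cell import *
import cv2, pickle
s=get_state(); print(s)
for n in("scene","top"):
    f=grab_frame(n); cv2.imwrite(f"pics/{n}0.png",f["img"][:,:,::-1]); pickle.dump(f,open(f"{n}0.pkl","wb"))
    print(n,f["intrinsics"],f["origin"],f["rotation"])
E
```

```text
pics
{'time_s': 0.0, 'joints': array([ 6.34211085e+01,  5.04055973e+00,  7.86267527e+01,  1.04372738e-03,
        9.64638439e+01, -5.90654266e+00]), 'joint_velocities': array([-0.14426314,  0.00693187, -0.06344345,  0.05103308,  0.02463921,
        0.02842783]), 'joint_torque': array([-4.85316450e-04, -3.51876140e+01, -3.13265061e+01, -3.74282617e-04,
        1.10083926e-02, -1.38572085e-05]), 'position': array([193.92508558, 514.12953832, 230.1075251 ]), 'eef_rot': array([[-9.35615095e-01,  3.53020271e-01, -1.04040261e-03],
       [ 3.53021713e-01,  9.35612907e-01, -2.03909442e-03],
       [ 2.53572443e-04, -2.27509223e-03, -9.99997380e-01]]), 'wrist_force': array([0.6237731 , 0.17467428, 1.30346818]), 'ft_torque': array([ 0.01789829, -0.03723677,  0.019313  ]), 'width': 85.59065889615636}
scene [[477.83704777   0.         313.47478622]
 [  0.         477.83704777 244.66593369]
 [  0.           0.           1.        ]] [881.39455629 259.34645856 810.52644147] [[-5.30878778e-01  7.38667319e-01 -4.15377315e-01]
 [ 8.47447729e-01  4.62581880e-01 -2.60481000e-01]
 [-2.62782738e-04 -4.90294397e-01 -8.71556846e-01]]
top [[433.58203692   0.         310.42724363]
 [  0.         433.58203692 242.20969261]
 [  0.           0.           1.        ]] [442.15815143  35.16840768 796.03218805] [[-0.01714387 -0.99094047  0.13320309]
 [-0.99941269  0.02093701  0.02712792]
 [-0.02967103 -0.13265979 -0.99071742]]
```

View pics/top0.png

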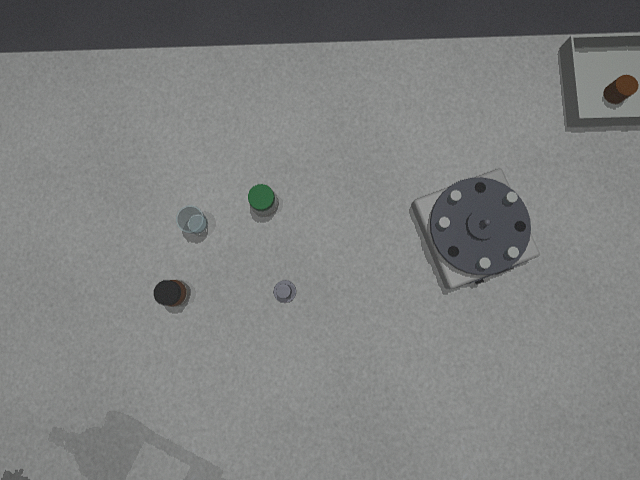

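View pics/scene0.png

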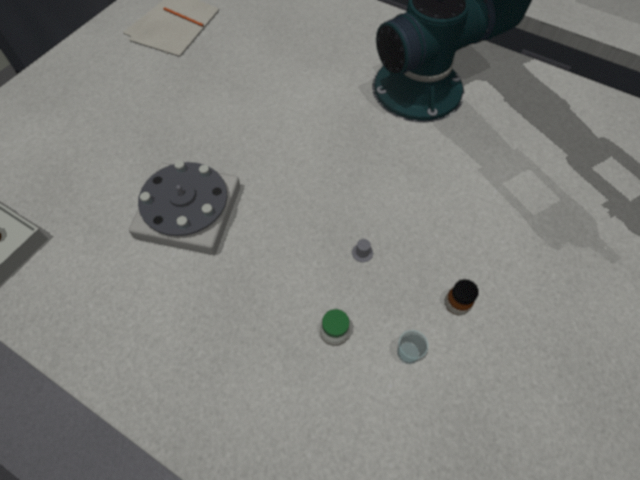

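Top view: cap at about (284,291), carousel shaft about (485,223), beaker (193,222), green lid (261,197), black lid (167,293). Scene view: cap at (363,248), shaft about (180,188). I'll enlarge both.

```bash
cat > h.py <<'E'
import numpy as np, cv2, pickle
from cell import *
def ray(f,u,v,fish=False):
    K=f["intrinsics"]; d=np.array([(u-K[0,2])/K[0,0],(v-K[1,2])/K[1,1],1.])
    if fish:
        t=np.hypot(d[0],d[1]); d=np.array([d[0]/t*np.sin(t),d[1]/t*np.sin(t),np.cos(t)]) if t>0 else d
    return np.array(f["rotation"])@d
def atz(f,u,v,z,fish=False):
    d=ray(f,u,v,fish); o=np.array(f["origin"]); return o+d*(z-o[2])/d[2]
def proj(f,p,fish=False):
    c=np.array(f["rotation"]).T@(np.array(p,float)-f["origin"]); K=f["intrinsics"]
    if fish:
        r=np.hypot(c[0],c[1]); t=np.arctan2(r,c[2]); return K[0,0]*c[0]/r*t+K[0,2],K[1,1]*c[1]/r*t+K[1,2]
    return K[0,0]*c[0]/c[2]+K[0,2],K[1,1]*c[1]/c[2]+K[1,2]
def crop(f,x,y,w,h,k):
    return cv2.resize(f["img"][y:y+h,x:x+w,::-1],None,fx=k,fy=k,interpolation=cv2.INTER_CUBIC)
E
python3 - <<'E'
from h import *
t=pickle.load(open("top0.pkl","rb"));s=pickle.load(open("scene0.pkl","rb"))
a=np.hstack([crop(t,264,271,40,40,8),crop(t,466,203,40,40,8)])
b=np.hstack([crop(s,343,228,40,40,8),crop(s,160,168,40,40,8)])
cv2.imwrite("pics/c1.png",cv2.convertScaleAbs(np.vstack([a,b])[:600],alpha=1.5))
E
```

```text
(no output)
```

View pics/c1.png

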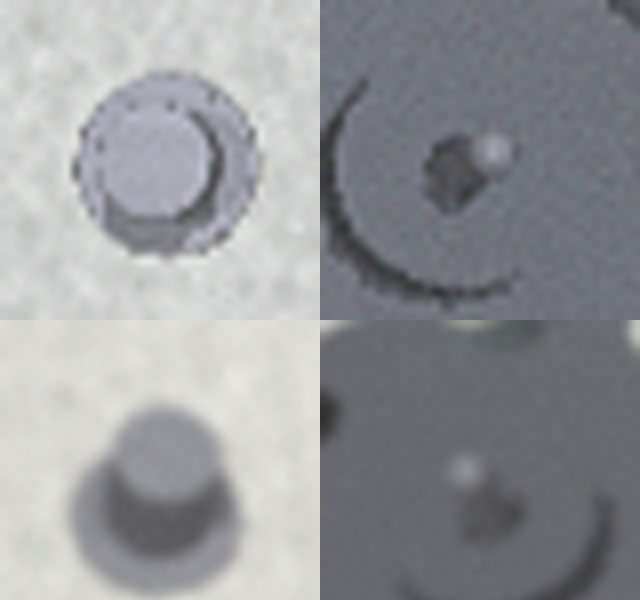

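Run:
```python
from h import *
np.set_printoptions(precision=1,suppress=True)
t=pickle.load(open("top0.pkl","rb"));s=pickle.load(open("scene0.pkl","rb"))
for n,f,u,v,z in [("brim",t,284.5,291.1,3),("crown",t,283.1,291,34),("brim",s,362.1,252.5,3),("crown",s,363.3,244.4,34),
 ("shaft",t,487.3,221.5,90),("shaft",s,178,186.4,90),("amber",t,167,293,62),("white",t,261,197,55),("beaker",t,190,218,50),("beaker base",t,197,225,0)]:
    print(n,atz(f,u,v,z))
```

```text
brim [459.9 105.7   3. ]
crown [459.4 105.4  34. ]
brim [461.6 106.3   3. ]
crown [461.5 105.7  34. ]
shaft [ 565.1 -235.2   90. ]
shaft [ 566.3 -235.2   90. ]
amber [458.9 300.5  62. ]
white [623.7 140.9  55. ]
beaker [590.  267.4  50. ]
beaker base [586.3 269.5   0. ]
```

```bash
cat >> h.py <<'E'
def go(p):
    s=get_state(); d=np.array(p)-s["position"]; print("pos",s["position"].round(1),"shift cm",(s["eef_rot"].T@d/10).round(2), "F",s["wrist_force"].round(2),"w",round(s["width"],1),"t",s["time_s"])
E
python3 -c "
from h import *
go([460.5,105.8,150])"
```

```text
pos [194.  514.2 230.2] shift cm [-39.36 -28.78   8.07] F [ 0.29 -0.36 -0.07] w 85.8 t 0.1
```

Emit:
apply_moves([
  [[-20,-14.5,0,0,0,0,1],[-20,-14.5,0,0,0,0,1],[-20,-14.5,0,0,0,0,1],[-20,-14.5,0,0,0,0,1],[-20,-14.5,0,0,0,0,1]],
])

```text
time_s: 0.72
position: [331.9, 305.2, 231.0]
eef_rot: [[-0.933, 0.36, 0.0], [0.36, 0.933, -0.001], [-0.0, -0.001, -1.0]]
wrist_force: [-0.2, 0.3, 0.4]
width: 85.4
```

Emit:
apply_moves([
  [[-19.4,-14.3,4,0,0,0,1],[-19.4,-14.3,8,0,0,0,1],[-19.4,-14.3,8,0,0,0,1],[-19.4,-14.3,8,0,0,0,1],[-19.4,-14.3,8,0,0,0,1]],
])

```text
time_s: 1.35
position: [460.9, 104.0, 148.5]
eef_rot: [[-0.934, 0.357, -0.005], [0.357, 0.934, -0.001], [0.005, -0.003, -1.0]]
wrist_force: [-1.1, 0.7, 0.5]
width: 85.3
```

Run:
```python
from h import *
f=grab_frame("wrist"); pickle.dump(f,open("w1.pkl","wb")); go([460.5,105.8,60])
print(f["intrinsics"],f["origin"],f["rotation"]); print(proj(f,[460.5,105.8,34],1),proj(f,[460.5,105.8,3],1))
cv2.imwrite("pics/w1.png",f["img"][:,:,::-1])
```

```text
pos [460.9 105.2 149.4] shift cm [0.03 0.05 8.94] F [0.07 0.31 0.65] w 85.2 t 1.4
[[371.64829954   0.         325.09964869]
 [  0.         371.64829954 237.81617183]
 [  0.           0.           1.        ]] [389.25586914 132.26698726 290.5501813 ] [[ 0.35671363  0.89112923  0.28043553]
 [ 0.9342114  -0.33958452 -0.10923097]
 [-0.00210735  0.30095025 -0.95363751]]
(np.float64(326.8062766962657), np.float64(231.24134094565832)) (np.float64(326.71712978340906), np.float64(220.23732801601082))
```

View pics/w1.png

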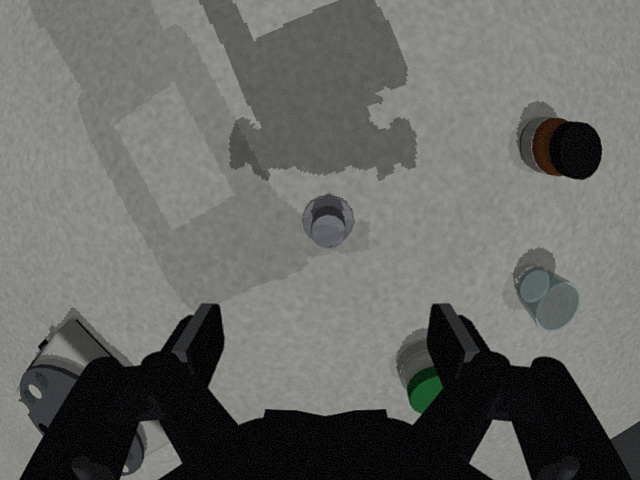

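The wrist view confirms the cap: crown (328,230) and brim (328,219), each about 1 px from my prediction. Descending.

Emit:
apply_moves([
  [[0,0.05,5,0,0,0,1],[0,0.05,10,0,0,0,1],[0,0.05,12,0,0,0,1],[0,0.05,12,0,0,0,1],[0,0.05,12,0,0,0,1]],
])

```text
time_s: 2.02
position: [462.3, 107.9, 33.0]
eef_rot: [[-0.936, 0.351, 0.003], [0.351, 0.936, 0.001], [-0.002, 0.002, -1.0]]
wrist_force: [0.8, 0.2, 0.2]
width: 85.6
```

```bash
python3 -c "
from h import *
go([460.3,106,7.5])"
```

```text
pos [462.3 107.9  33. ] shift cm [ 0.13 -0.25  2.55] F [0.82 0.19 0.16] w 85.6 t 2.025
```

```bash
cat >> h.py <<'E'
def avg(n=8):
    P=[];F=[];W=[]
    for i in range(n):
        grab_frame("top"); s=get_state(); P.append(s["position"]);F.append(s["wrist_force"]);W.append(s["width"])
    print("t",s["time_s"],"pos",np.mean(P,0).round(2),"sd",np.std(P,0).round(2),"F",np.mean(F,0).round(2),"sd",np.std(F,0).round(2),"w",np.mean(W).round(1))
    return np.mean(P,0),s["eef_rot"]
E
python3 -c "
from h import *
p,R=avg();print(R.T@(np.array([460.3,106,7.5])-p)/10)"
```

```text
t 2.425 pos [462.23 106.96  32.68] sd [0.39 0.37 0.57] F [-0.09 -0.14  0.47] sd [0.39 0.48 0.44] w 85.4
[ 0.1486385  -0.15968798  2.51784895]
```

Emit:
apply_moves([
  [[0.15,-0.15,1,0,0,0,1],[0.15,-0.15,2.4,0,0,0,1],[0.15,-0.15,2.5,0,0,0,1],[0.15,-0.15,2.5,0,0,0,1]],
])

```text
time_s: 2.92
position: [459.1, 105.6, 5.8]
eef_rot: [[-0.936, 0.353, -0.001], [0.353, 0.936, 0.0], [0.001, -0.0, -1.0]]
wrist_force: [-0.1, 0.1, 0.0]
width: 85.4
```

```bash
python3 -c "
from h import *
p,R=avg(5);print(R.T@(np.array([460.3,106,7.5])-p)/10)"
```

```text
t 3.175 pos [459.7  105.71   6.57] sd [0.12 0.02 0.19] F [-0.2  -0.18  0.07] sd [0.1  0.41 0.49] w 85.4
[-0.04596688  0.04871012 -0.09267448]
```

Emit:
apply_moves([
  [[-0.05,0.05,-0.1,0,0,0,-1],[-0.05,0.05,-0.1,0,0,0,-1],[-0.05,0.05,-0.1,0,0,0,-1],[-0.05,0.05,-0.1,0,0,0,-1],[-0.05,0.05,-0.1,0,0,0,-1]],
], newtons=50)

```text
time_s: 3.8
position: [460.3, 106.0, 7.6]
eef_rot: [[-0.936, 0.353, 0.001], [0.353, 0.936, 0.0], [-0.001, 0.0, -1.0]]
wrist_force: [0.2, 0.0, 1.6]
width: 25.1
```

Emit:
apply_moves([
  [[0,0,0,0,0,0,-1],[0,0,0,0,0,0,-1],[0,0,0,0,0,0,-1]],
])

```text
time_s: 4.18
position: [460.3, 106.0, 7.6]
eef_rot: [[-0.936, 0.353, 0.001], [0.353, 0.936, 0.0], [-0.001, 0.0, -1.0]]
wrist_force: [0.5, -0.1, 3.0]
width: 24.9
```

```bash
python3 -c "
from h import *
avg(5)"
```

```text
t 4.425 pos [460.32 105.98   7.59] sd [0.02 0.01 0.02] F [0.05 0.35 3.54] sd [0.41 0.47 0.64] w 24.9
```

Emit:
apply_moves([
  [[0,0,-3,0,0,0,-1],[0,0,-8,0,0,0,-1],[0,0,-13,0,0,0,-1],[0,0,-16,0,0,0,-1],[0,0,-16,0,0,0,-1]],
])

```text
time_s: 5.05
position: [461.3, 106.1, 169.5]
eef_rot: [[-0.936, 0.353, 0.005], [0.353, 0.936, 0.001], [-0.004, 0.002, -1.0]]
wrist_force: [0.8, -0.3, -0.0]
width: 24.7
```

Run:
```python
from h import *
p,R=avg(6);print(R.T@(np.array([565.7,-235.2,165])-p)/10)
f=grab_frame("wrist"); cv2.imwrite("pics/w2.png",f["img"][:,:,::-1])
```

```text
t 5.35 pos [459.   105.84 165.41] sd [0.48 0.05 0.86] F [-0.23 -0.02 -0.34] sd [0.38 0.37 0.52] w 25.1
[-2.20223179e+01 -2.81412736e+01  7.70673334e-03]
```

View pics/w2.png

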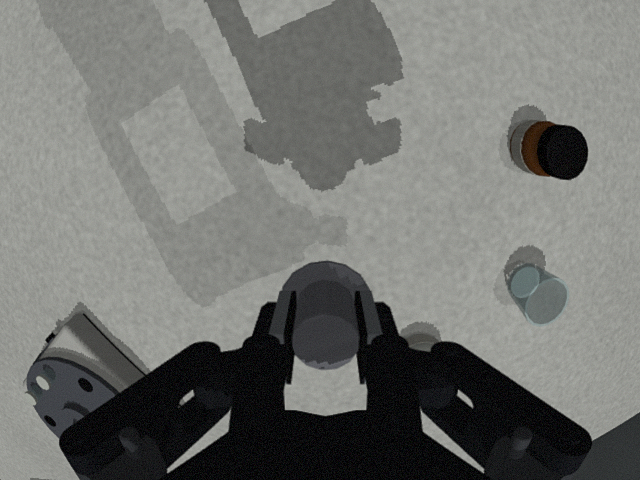

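The cap is held between the pads around (325,315), and looks straight. Next, moving over the shaft.

Emit:
apply_moves([
  [[-22,-28,0,0,0,0,-1],[-22,-28,0,0,0,0,-1],[-22,-28,0,0,0,0,-1],[-22,-28,0,0,0,0,-1],[-22,-28,0,0,0,0,-1]],
])

```text
time_s: 6.02
position: [554.0, -194.0, 166.4]
eef_rot: [[-0.936, 0.353, -0.001], [0.353, 0.936, 0.001], [0.001, 0.001, -1.0]]
wrist_force: [1.3, 2.1, -0.1]
width: 25.0
```

Run:
```python
from h import *
p,R=avg(4);print(R.T@(np.array([565.7,-235.2,130])-p)/10)
```

```text
t 6.225 pos [ 554.1  -197.03  165.34] sd [0.69 3.49 0.21] F [ 0.58 -0.83 -0.04] sd [1.41 2.67 0.48] w 25.0
[-2.45091336 -3.15816309  3.52445436]
```

Emit:
apply_moves([
  [[-6,-3.2,1,0,0,0,-1],[-6,-3.2,1,0,0,0,-1],[-6,-3.2,1,0,0,0,-1],[-6,-3.2,1,0,0,0,-1]],
])

```text
time_s: 6.72
position: [598.7, -241.7, 158.6]
eef_rot: [[-0.936, 0.352, 0.001], [0.352, 0.936, -0.0], [-0.001, 0.0, -1.0]]
wrist_force: [0.2, -0.0, -0.0]
width: 24.8
```

Run:
```python
from h import *
p,R=avg(6);print(R.T@(np.array([565.7,-235.2,130])-p)/10)
f=grab_frame("wrist"); pickle.dump(f,open("w3.pkl","wb"))
u,v=proj(f,[565.7,-235.2,92],1);print(u,v,proj(f,[565.7,-235.2,70],1)); x,y=int(u)-50,int(v)-40
x=max(x,0);y=max(y,0);print(x,y,f["origin"])
cv2.imwrite("pics/w3.png",cv2.convertScaleAbs(crop(f,x,y,100,75,8),alpha=1.8))
```

```text
t 7.025 pos [ 598.69 -242.35  158.56] sd [0.02 0.34 0.28] F [ 0.23  0.18 -0.37] sd [0.45 0.6  0.4 ] w 24.9
[ 3.3429007  -0.4937848   2.85200621]
316.3172714487108 200.12716335882993 (np.float64(317.1046580663818), np.float64(192.84195850055391))
266 160 [ 526.01267609 -215.0087627   299.69340907]
```

View pics/w3.png

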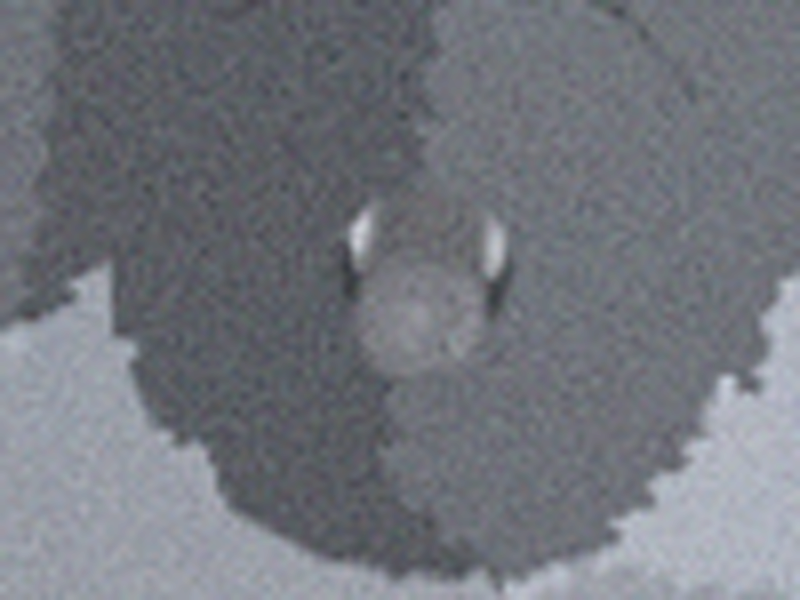

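Run:
```python
from h import *
f=pickle.load(open("w3.pkl","rb"));g=pickle.load(open("w1.pkl","rb"))
q=atz(f,318.1,198.5,87,1);print(q,proj(f,[565.7,-235.2,87],1)); print(atz(g,328,230,34,1),atz(g,328,219,3,1))
p,R=avg(5)
for z in(120,100):print(R.T@(np.array([q[0],q[1],z])-p)/10)
```

```text
[ 566.11518164 -234.36484426   87.        ] (np.float64(316.50963061743096), np.float64(198.34453222847503))
[459.935323   106.93328274  34.        ] [459.90860077 107.12207473   3.        ]
t 7.325 pos [ 598.69 -243.19  157.42] sd [0.01 0.08 0.16] F [ 0.24  0.03 -0.34] sd [0.63 0.81 0.55] w 24.9
[ 3.35904305 -0.32534195  3.74209433]
[ 3.35878605 -0.32555295  5.7420943 ]
```

Emit:
apply_moves([
  [[1.7,-0.2,0,0,0,0,-1],[3.34,-0.41,0,0,0,0,-1],[3.34,-0.41,2,0,0,0,-1],[3.34,-0.41,4.2,0,0,0,-1],[3.34,-0.41,4.2,0,0,0,-1]],
])

```text
time_s: 7.95
position: [564.6, -234.6, 112.8]
eef_rot: [[-0.936, 0.353, -0.005], [0.353, 0.936, 0.003], [0.005, 0.001, -1.0]]
wrist_force: [0.1, 0.5, -0.4]
width: 24.9
```

Run:
```python
from h import *
p,R=avg(8);print(R.T@(np.array([566,-235.3,95])-p)/10, R)
```

```text
t 8.35 pos [ 566.51 -235.53  116.18] sd [0.41 0.19 0.73] F [ 0.11 -0.13 -0.24] sd [0.4  0.7  0.45] w 24.8
[0.05882974 0.00381301 2.11802407] [[-9.35624777e-01  3.52992922e-01  1.50806476e-03]
 [ 3.52992189e-01  9.35625979e-01 -7.36598689e-04]
 [-1.67099869e-03 -1.56844903e-04 -9.99998592e-01]]
```

Lowering to a brim height of about 87 mm, just over the dome, feeling for contact.

Emit:
apply_moves([
  [[0.05,0,0.5,0,0,0,-1],[0.05,0,1,0,0,0,-1],[0.05,0,1.5,0,0,0,-1],[0.05,0,2.1,0,0,0,-1],[0.05,0,2.1,0,0,0,-1]],
])

```text
time_s: 8.98
position: [565.1, -234.8, 93.2]
eef_rot: [[-0.936, 0.353, -0.002], [0.353, 0.936, 0.001], [0.002, 0.0, -1.0]]
wrist_force: [-0.4, 0.7, -0.1]
width: 25.1
```

Run:
```python
from h import *
p,R=avg(8);print(R.T@(np.array([566,-235.3,89])-p)/10)
```

```text
t 9.375 pos [ 565.7  -235.15   94.44] sd [0.14 0.08 0.3 ] F [ 0.03 -0.02 -0.37] sd [0.66 0.52 0.44] w 24.9
[-0.03336665 -0.00328772  0.5439917 ]
```

Emit:
apply_moves([
  [[-0.03,0,0.2,0,0,0,-1],[-0.03,0,0.4,0,0,0,-1],[-0.03,0,0.5,0,0,0,-1],[-0.03,0,0.5,0,0,0,-1],[-0.03,0,0.5,0,0,0,-1]],
])

```text
time_s: 10.0
position: [566.0, -235.1, 89.6]
eef_rot: [[-0.936, 0.353, 0.0], [0.353, 0.936, 0.0], [-0.0, 0.0, -1.0]]
wrist_force: [-0.9, 0.4, 2.9]
width: 25.0
```

Emit:
apply_moves([
  [[0,0,0.1,0,0,0,-1],[0,0,0.2,0,0,0,-1],[0,0,0.2,0,0,0,-1],[0,0,0.2,0,0,0,-1]],
])

```text
time_s: 10.5
position: [566.2, -235.3, 88.2]
eef_rot: [[-0.936, 0.353, 0.001], [0.353, 0.936, -0.0], [-0.001, 0.0, -1.0]]
wrist_force: [-1.7, 1.9, 6.5]
width: 24.9
```

Run:
```python
from h import *
p,R=avg(8)
```

```text
t 10.9 pos [ 566.07 -235.19   88.19] sd [0.04 0.03 0.02] F [-1.82  2.2   5.77] sd [0.48 0.55 0.59] w 25.0
```

Emit:
apply_moves([
  [[0.04,0.03,0.05,0,0,0,-1],[0.04,0.03,0.1,0,0,0,-1],[0.04,0.03,0.1,0,0,0,-1]],
])

```text
time_s: 11.28
position: [566.1, -235.2, 87.4]
eef_rot: [[-0.936, 0.353, 0.002], [0.353, 0.936, -0.001], [-0.002, -0.0, -1.0]]
wrist_force: [-1.3, 1.1, 3.9]
width: 24.7
```

Emit:
apply_moves([
  [[0,0,0.05,0,0,0,-1],[0,0,0.1,0,0,0,-1],[0,0,0.1,0,0,0,-1]],
])

```text
time_s: 11.65
position: [566.1, -235.0, 85.7]
eef_rot: [[-0.936, 0.353, 0.001], [0.353, 0.936, -0.001], [-0.001, -0.0, -1.0]]
wrist_force: [-0.2, 1.4, 3.7]
width: 25.2
```

Emit:
apply_moves([
  [[0,0,0.05,0,0,0,-1],[0,0,0.1,0,0,0,-1],[0,0,0.1,0,0,0,-1]],
])

```text
time_s: 12.02
position: [565.7, -234.7, 83.9]
eef_rot: [[-0.936, 0.353, 0.0], [0.353, 0.936, 0.0], [-0.0, 0.0, -1.0]]
wrist_force: [1.0, 1.5, 1.9]
width: 25.4
```

Emit:
apply_moves([
  [[0,0,0.1,0,0,0,-1],[0,0,0.2,0,0,0,-1],[0,0,0.2,0,0,0,-1]],
])

```text
time_s: 12.4
position: [565.7, -234.9, 82.2]
eef_rot: [[-0.936, 0.353, 0.0], [0.353, 0.936, -0.0], [-0.0, -0.0, -1.0]]
wrist_force: [0.4, 1.3, 2.3]
width: 24.7
```

Emit:
apply_moves([
  [[0,0,0.05,0,0,0,-1],[0,0,0.1,0,0,0,-1],[0,0,0.1,0,0,0,-1]],
])

```text
time_s: 12.78
position: [565.7, -234.9, 81.3]
eef_rot: [[-0.936, 0.353, 0.0], [0.353, 0.936, -0.0], [-0.0, 0.0, -1.0]]
wrist_force: [0.5, 0.8, 3.5]
width: 24.9
```

Emit:
apply_moves([
  [[0,0,0.05,0,0,0,-1],[0,0,0.1,0,0,0,-1],[0,0,0.1,0,0,0,-1]],
])

```text
time_s: 13.15
position: [565.6, -234.9, 80.2]
eef_rot: [[-0.936, 0.353, 0.0], [0.353, 0.936, -0.0], [-0.0, -0.0, -1.0]]
wrist_force: [1.0, -0.4, 3.7]
width: 24.5
```

Emit:
apply_moves([
  [[0,0,0.05,0,0,0,-1],[0,0,0.1,0,0,0,-1],[0,0,0.1,0,0,0,-1]],
])

```text
time_s: 13.52
position: [565.6, -234.7, 79.1]
eef_rot: [[-0.936, 0.353, -0.0], [0.353, 0.936, 0.0], [0.0, 0.0, -1.0]]
wrist_force: [0.5, 1.2, 4.0]
width: 24.6
```

Emit:
apply_moves([
  [[0,0,0.05,0,0,0,-1],[0,0,0.1,0,0,0,-1],[0,0,0.1,0,0,0,-1]],
])

```text
time_s: 13.9
position: [565.6, -234.7, 78.2]
eef_rot: [[-0.936, 0.353, 0.0], [0.353, 0.936, 0.0], [-0.0, 0.0, -1.0]]
wrist_force: [-0.3, 1.7, 3.4]
width: 24.9
```

Emit:
apply_moves([
  [[0,0,0.05,0,0,0,-1],[0,0,0.1,0,0,0,-1],[0,0,0.1,0,0,0,-1]],
])

```text
time_s: 14.28
position: [565.6, -234.8, 76.9]
eef_rot: [[-0.936, 0.353, -0.0], [0.353, 0.936, 0.0], [0.0, 0.0, -1.0]]
wrist_force: [0.7, 1.2, 2.6]
width: 25.0
```

Emit:
apply_moves([
  [[0,0,0.05,0,0,0,-1],[0,0,0.1,0,0,0,-1],[0,0,0.1,0,0,0,-1]],
])

```text
time_s: 14.65
position: [565.5, -234.7, 76.4]
eef_rot: [[-0.936, 0.353, -0.0], [0.353, 0.936, 0.0], [0.0, 0.0, -1.0]]
wrist_force: [0.1, 1.2, 4.8]
width: 24.8
```

Emit:
apply_moves([
  [[0,0,0.05,0,0,0,-1],[0,0,0.1,0,0,0,-1],[0,0,0.1,0,0,0,-1]],
])

```text
time_s: 15.02
position: [565.7, -234.8, 75.4]
eef_rot: [[-0.936, 0.353, 0.0], [0.353, 0.936, -0.0], [-0.0, 0.0, -1.0]]
wrist_force: [-0.1, 0.8, 5.0]
width: 24.5
```

Emit:
apply_moves([
  [[0,0,0.05,0,0,0,-1],[0,0,0.1,0,0,0,-1],[0,0,0.1,0,0,0,-1]],
])

```text
time_s: 15.4
position: [565.7, -234.9, 74.6]
eef_rot: [[-0.936, 0.353, 0.0], [0.353, 0.936, -0.0], [-0.0, -0.0, -1.0]]
wrist_force: [0.1, 1.7, 5.4]
width: 24.6
```

Emit:
apply_moves([
  [[0,0,0.05,0,0,0,-1],[0,0,0.1,0,0,0,-1],[0,0,0.1,0,0,0,-1]],
])

```text
time_s: 15.78
position: [565.7, -234.9, 74.0]
eef_rot: [[-0.936, 0.353, 0.0], [0.353, 0.936, -0.0], [-0.0, -0.0, -1.0]]
wrist_force: [-0.8, 1.2, 6.6]
width: 24.8
```

Emit:
apply_moves([
  [[0,0,0.05,0,0,0,-1],[0,0,0.1,0,0,0,-1],[0,0,0.1,0,0,0,-1]],
])

```text
time_s: 16.15
position: [565.7, -234.9, 73.2]
eef_rot: [[-0.936, 0.353, 0.001], [0.353, 0.936, -0.0], [-0.001, -0.0, -1.0]]
wrist_force: [-1.1, 1.7, 8.1]
width: 25.5
```

Emit:
apply_moves([
  [[0,0,0.05,0,0,0,-1],[0,0,0.1,0,0,0,-1],[0,0,0.1,0,0,0,-1]],
])

```text
time_s: 16.52
position: [565.8, -234.9, 73.2]
eef_rot: [[-0.936, 0.353, 0.001], [0.353, 0.936, -0.001], [-0.001, -0.0, -1.0]]
wrist_force: [-3.5, 1.8, 10.9]
width: 25.5
```

Emit:
apply_moves([
  [[0,0,0.04,0,0,0,-1],[0,0,0.08,0,0,0,-1],[0,0,0.08,0,0,0,-1]],
])

```text
time_s: 16.9
position: [565.8, -235.0, 73.1]
eef_rot: [[-0.936, 0.353, 0.001], [0.353, 0.936, -0.001], [-0.001, -0.0, -1.0]]
wrist_force: [-4.1, 3.6, 13.8]
width: 24.7
```

Run:
```python
from h import *
p,R=avg(5)
```

```text
t 17.15 pos [ 565.82 -234.93   73.13] sd [0.   0.01 0.01] F [-3.65  2.73 13.46] sd [0.18 0.61 0.39] w 24.8
```

Progress has stopped at TCP z 73.1 while the push rises from 8 to 13.5 N. The brim is then about 26.5 mm below the shaft top, which is within the stated range. Unloading partly, then opening.

Emit:
apply_moves([
  [[0,0,-0.06,0,0,0,-1],[0,0,-0.12,0,0,0,-1],[0,0,-0.12,0,0,0,-1]],
])

```text
time_s: 17.52
position: [565.8, -234.9, 73.2]
eef_rot: [[-0.936, 0.353, 0.001], [0.353, 0.936, -0.001], [-0.001, -0.0, -1.0]]
wrist_force: [-2.7, 1.5, 10.1]
width: 25.0
```

Emit:
apply_moves([
  [[0,0,0,0,0,0,-0.1],[0,0,0,0,0,0,-0.1],[0,0,0,0,0,0,-0.1],[0,0,0,0,0,0,-0.1]],
])

```text
time_s: 18.02
position: [565.4, -234.7, 71.1]
eef_rot: [[-0.936, 0.353, -0.001], [0.353, 0.936, 0.0], [0.001, 0.0, -1.0]]
wrist_force: [0.4, -0.2, 0.6]
width: 38.6
```

Run:
```python
from h import *
p,R=avg(5)
```

```text
t 18.275 pos [ 565.55 -234.78   71.5 ] sd [0.06 0.02 0.15] F [0.36 0.28 0.27] sd [0.39 0.35 0.48] w 38.4
```

Free of the cap. I'll rise, shut the fingers and push gently on the top to confirm it stayed at the stop.

Emit:
apply_moves([
  [[0,0,-1,0,0,0,-0.1],[0,0,-2.5,0,0,0,-0.1],[0,0,-4.5,0,0,0,-0.1],[0,0,-4.5,0,0,0,-1],[0,0,-4.5,0,0,0,-1]],
])

```text
time_s: 18.9
position: [565.6, -234.8, 116.8]
eef_rot: [[-0.936, 0.353, 0.0], [0.353, 0.936, -0.0], [-0.0, 0.0, -1.0]]
wrist_force: [-0.1, 0.4, -0.4]
width: 2.7
```

Emit:
apply_moves([
  [[0,0,0,0,0,0,-1],[0,0,0,0,0,0,-1],[0,0,0,0,0,0,-1],[0,0,0,0,0,0,-1]],
])

```text
time_s: 19.4
position: [565.5, -234.7, 116.5]
eef_rot: [[-0.936, 0.353, -0.0], [0.353, 0.936, 0.0], [0.0, 0.0, -1.0]]
wrist_force: [0.3, 0.1, 0.3]
width: -0.1
```

Run:
```python
from h import *
p,R=avg(6);print(R.T@(np.array([565.8,-235,102])-p)/10)
f=grab_frame("wrist");cv2.imwrite("pics/w4.png",f["img"][:,:,::-1])
```

```text
t 19.7 pos [ 565.6  -234.79  116.67] sd [0.02 0.02 0.08] F [-0.31 -0.07  0.08] sd [0.4  0.19 0.45] w 0.0
[-0.02574298 -0.01320687  1.4668012 ]
```

View pics/w4.png

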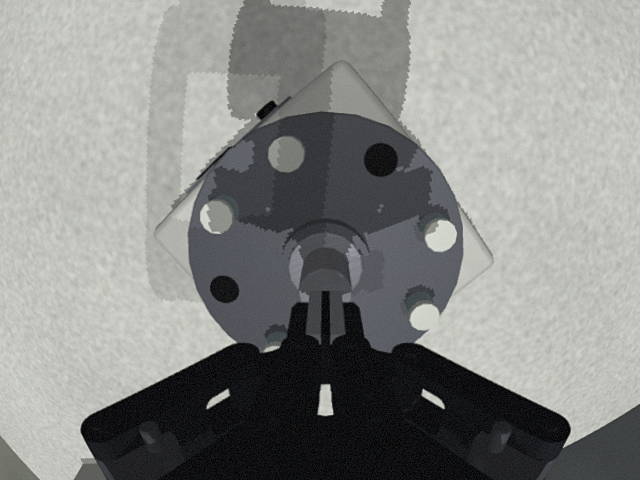

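The cap is upright on the shaft in the middle of the hub, around (325,265), with the fingers shut above it. Descending to feel for its top, expected at about 99.5.

Emit:
apply_moves([
  [[0,0,0.5,0,0,0,-1],[0,0,1,0,0,0,-1],[0,0,1.5,0,0,0,-1],[0,0,1.5,0,0,0,-1]],
])

```text
time_s: 20.25
position: [565.1, -234.5, 100.7]
eef_rot: [[-0.936, 0.353, -0.002], [0.353, 0.936, 0.001], [0.002, 0.0, -1.0]]
wrist_force: [0.6, -0.2, -0.2]
width: 0.0
```

Emit:
apply_moves([
  [[0,0,0.1,0,0,0,-1],[0,0,0.15,0,0,0,-1],[0,0,0.15,0,0,0,-1]],
])

```text
time_s: 20.62
position: [565.7, -234.8, 100.3]
eef_rot: [[-0.936, 0.353, 0.0], [0.353, 0.936, -0.0], [-0.0, 0.0, -1.0]]
wrist_force: [0.5, 0.2, 0.8]
width: 0.2
```

Emit:
apply_moves([
  [[0,0,0.05,0,0,0,-1],[0,0,0.1,0,0,0,-1],[0,0,0.1,0,0,0,-1]],
])

```text
time_s: 21.0
position: [565.8, -234.8, 99.9]
eef_rot: [[-0.936, 0.353, 0.001], [0.353, 0.936, -0.0], [-0.001, 0.0, -1.0]]
wrist_force: [-1.3, 0.8, 3.1]
width: 0.1
```

Emit:
apply_moves([
  [[0,0,0.05,0,0,0,-1],[0,0,0.1,0,0,0,-1],[0,0,0.1,0,0,0,-1]],
])

```text
time_s: 21.38
position: [565.9, -234.9, 99.7]
eef_rot: [[-0.936, 0.353, 0.001], [0.353, 0.936, -0.001], [-0.001, -0.0, -1.0]]
wrist_force: [-2.1, 2.1, 6.9]
width: 0.0
```

Emit:
apply_moves([
  [[0,0,0.05,0,0,0,-1],[0,0,0.1,0,0,0,-1],[0,0,0.1,0,0,0,-1]],
])

```text
time_s: 21.75
position: [565.9, -234.9, 99.7]
eef_rot: [[-0.936, 0.353, 0.002], [0.353, 0.936, -0.001], [-0.002, -0.0, -1.0]]
wrist_force: [-3.4, 2.5, 10.1]
width: 0.1
```

Emit:
apply_moves([
  [[0,0,0.05,0,0,0,-1],[0,0,0.1,0,0,0,-1],[0,0,0.1,0,0,0,-1],[0,0,0.1,0,0,0,-1]],
])

```text
time_s: 22.25
position: [566.1, -235.0, 99.6]
eef_rot: [[-0.936, 0.353, 0.002], [0.353, 0.936, -0.001], [-0.003, -0.0, -1.0]]
wrist_force: [-4.2, 2.4, 12.9]
width: 0.1
```

The top resists stiffly at once: 3 to 13 N over only 0.3 mm, so it is at the stop. Retreating and checking.

Emit:
apply_moves([
  [[0,0,-1,0,0,0,-1],[0,0,-4,0,0,0,-1],[0,0,-8,0,0,0,-1],[0,0,-12,0,0,0,-1],[0,0,-12,0,0,0,-1]],
])

```text
time_s: 22.88
position: [567.5, -235.8, 220.8]
eef_rot: [[-0.936, 0.353, 0.008], [0.353, 0.936, -0.004], [-0.009, -0.001, -1.0]]
wrist_force: [-0.4, 0.7, -0.4]
width: -0.1
```

Emit:
apply_moves([
  [[-6,8,0,0,0,0,-1],[-6,12,0,0,0,0,-1],[-6,12,0,0,0,0,-1],[-6,12,0,0,0,0,-1],[-6,12,0,0,0,0,-1]],
])

```text
time_s: 23.5
position: [663.2, -145.0, 215.6]
eef_rot: [[-0.935, 0.354, -0.001], [0.354, 0.935, -0.0], [0.001, -0.001, -1.0]]
wrist_force: [0.2, -0.3, 0.2]
width: -0.0
```

Run:
```python
from h import *
p,R=avg(4)
t=grab_frame("top");s=grab_frame("scene")
print(proj(t,[565.8,-235,99.5]),proj(s,[565.8,-235,99.5]))
cv2.imwrite("pics/end.png",np.hstack([crop(t,425,165,120,120,3.3),crop(s,120,130,120,120,3.3)]))
```

```text
t 23.7 pos [ 663.37 -145.11  216.35] sd [0.1 0.1 0.2] F [ 0.17 -0.17 -0.24] sd [0.52 0.3  0.65] w -0.0
(np.float64(489.3629252514535), np.float64(220.02453998641462)) (np.float64(177.0036900188841), np.float64(183.17720370807604))
```

View pics/end.png

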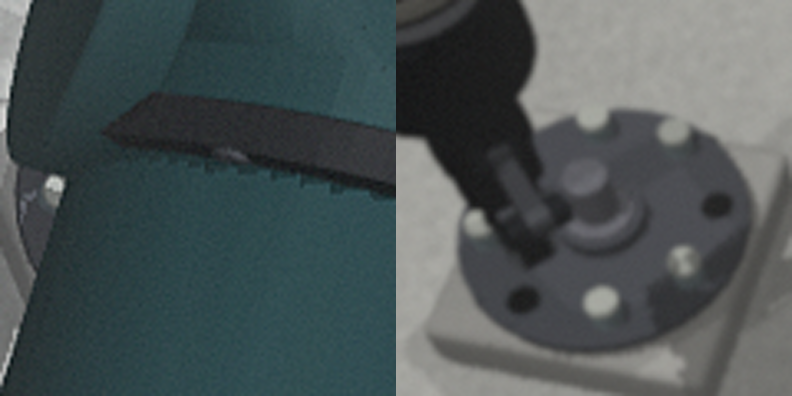

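The scene crop (right) shows the cap upright on the hub, with its crown at about (177,184), where I predicted it. The top view is blocked by the arm. The robot touches nothing, so I'm handing in.

```bash
python3 -c "
from cell import *
print(close_job())"
```

```text
the job is handed in; nothing more can be done
None
```

The cap is fitted to the carousel and the job is handed in, at about 24 s of the 48 s allowed; the simulator reports no verdict.

- **Fitting:** I gripped the cap by its crown, set it over the shaft and pressed it straight down. The teeth met the dome at the expected height. The disc came up against its stop with the brim about 26.5 mm below the shaft top, inside the 21–29 mm range. The push peaked at about 14 N, then I let go.
- **Hold check:** With the fingers shut I pushed on the cap's top. It resisted at once, going from 3 to 13 N over about 0.3 mm, so the disc has sprung back very little.
- **Final look:** The scene camera shows the cap upright, within about a pixel of where it should be. The arm was clear of it, with wrist force near zero.
- **Not checked:** The top camera was blocked by the arm. The jars and beaker were not looked at again after the cap was picked up. They stood at least about 150 mm from the cap, and the carry path went away from them.
- **Sideways force:** There was 3–5 N of sideways force at the wrist while pressing against the stop. It went away on release.

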